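Put test discs on a culture dish with a plunger dispenser

ROBOT

A 6-joint arm with a two-finger parallel gripper is mounted at the origin on a cart in front of the work surface, level with it; the furniture and walls round the work are solid. World frame = base frame: x ahead of the robot, y to its left, z up, the work surface at z = 0. Lengths are in m, angles in rad, forces in N, time in s.
With the tool pointing down it reaches from about 0.25 to 0.775 m from the base axis. Payload 4 kg.
Tool frame: the origin (TCP) lies midway between the tips of the shut fingers; the grasp point (between the pads) lies 19 mm behind it; z points along the fingers, y is the direction in which the jaws open and shut (so a half turn about z gives the same grasp; the last joint's range is limited). The gripper opens to 94 mm and grips with 3 to 60 N. Pads are 16 mm wide; open, the fingers measure 119 mm over their backs; the gripper's body (75 mm by 177 mm) begins 78 mm behind the grasp point.
Start: joints at [1.007, 0.087, 1.371, -0, 1.684, -0.103], TCP at [0.245, 0.493, 0.206] pointing down, gripper open.
Joint ranges: [-3.1, 3.1], [-0.76, 2.03], [0.27, 2.55], [-1.08, 4.22], [0.17, 2.65], [-2.57, 2.57]. Speed limits (rad/s): [2.79, 2.79, 3.14, 3.14, 3.14, 3.14].

INTERFACE

Orientations are given as [roll, pitch, yaw] about the fixed x, y, z axes, in that order (R = Rz(yaw) Ry(pitch) Rx(roll)).
In Python, from bench import robot, cams gives the robot as it stands.
- The arm moves only by the tool step_arm, never from a script. Its argument "plan" is a list that holds one entry, the list of rows, each a list of 5 numbers: the shift along the world's x, y, z in mm, then the turn about the world's z in rad, then the opening in per cent of the stroke, from 0 (shut) to 100 (fully open). In form: [[[tx, ty, tz, turn, fingers], ...]]. A call has 1 to 8 rows; each row is the pose to reach, as a shift and turn from the pose commanded when the call began; what a row does not reach only later rows make up. A row lasts 1/12 s, in which the tool goes at most 41.7 mm and 7.16 degrees, less where a joint would pass 70% of its speed; a pose out of reach is approached as far as the arm can. A call with a gripper value outside its range is refused whole. The fingers move at their own pace and stop on an object; the grip force is fixed at half the most. Time passes only in rows, so rows that repeat a pose let the fingers close. It gives the time, the measured TCP pose, the force and the opening at its end, in the units of the state.
- robot.get_obs(): the state, without advancing time (a new reading comes with each control period).
- cams.snapshot(name): name is "side" or "top" or "wrist"; returns a dict with "frame" (400x640x3 uint8, red, green, blue), "camera_matrix" (3x3 intrinsics, pixels), "origin" and "attitude" of the camera in the world; the wrist camera has in their place "T_tool_cam" (4x4, takes a point from camera to tool coordinates, whose origin is the TCP and whose axes are the flange's). Camera axes: x right, y down, z forward; pixel columns grow to the right and rows downward; lengths in m; the calibration is good to about 2 mm. A picture is of the moment at which its call begins: read the wrist's pose just before it. There is no depth.
- robot.close_job(): hands the job in, once; it reports no verdict.
The state is a dict: "time": time; "joint_positions": joint angles; "qvel": joint speeds; "joint_torque": joint torques, N m; "tool_pos": TCP position; "ee_rot": TCP orientation; "wrist_force": force on the tool from outside, world axes, zero at the start; "wrist_torque": the same for the moment, N m; "width": finger opening in m.
Only numpy, scipy, OpenCV 4.12 (cv2) and the standard library are available. Lean on these libraries where they do the work, as an engineer would, in place of code of your own. Each camera call takes 0.05 s, during which the arm holds its last target. There are 200 camera calls.

TASK

Put the test discs on the agar: take the lid off the small culture dish and lay it flat, right way up, on the bare worktop well clear of the dish; stand the disc dispenser over the open dish, press its blue plunger right down to its stop and let it come back up. Then stand the dispenser back in its round grey storage base and put the lid back on the dish. Keep dish and dispenser upright, press the plunger nowhere but over the open dish, and leave the other things on the bench alone.

Things in the scene. Friction and masses are not known exactly. Their poses are not given: they have to be found in the camera images.
- dish: small round culture dish, clear with pale straw-coloured agar in it: base 52 mm outer diameter, 14 mm tall, loose, standing on the worktop. Origin: centre of its underside; z up
- dish_lid: clear lid of that dish, an inverted cup: 62 mm outer, 58 mm inner diameter, 11 mm tall, top plate 2 mm, 20 g. At the start it sits on the dish's rim (3 mm play all round), lower edge 5 mm and top 16 mm above the worktop. Origin: centre of its lower, open edge; z up through the top plate
- dispenser: disc dispenser, 0.4 kg, round about z. Four legs (10 mm diameter, at 34 mm radius on body +-x, +-y) just clear the open dish (3 mm play), not the lidded one; deck 85 mm diameter, 20 to 30 mm above the feet; four capped cartridges up to 65 mm; black ribbed grip sleeve to lift it by, 36 mm diameter, 70 to 105 mm up; blue plunger head on top. Origin: on the axis at the feet; z up
- plunger_top (a point): centre of the top face of the blue plunger head (26 mm diameter, 10 mm thick), on the dispenser's axis, 127 mm above the feet when up and 115 mm when pressed to its stop
- plunger (a joint): travel of the plunger: 0 m up, 0.012 m down on its stop. A spring pushes it up (about 4 N at the top, 12 N at the stop)
- store: grey round storage base of the dispenser, fixed: tray 108 mm outer, 100 mm inner diameter, rim 14 mm high, floor 4 mm above the worktop; in its middle a white capsule 40 mm in diameter, top 15 mm above the worktop, that fits between the dispenser's legs. Origin: centre of its underside; z up
- agar_plate_low: lower of two stacked 91 mm agar plates (each 16 mm tall) at the right; a bystander
- agar_plate_high: upper one of the two stacked 91 mm agar plates; a bystander
- timer: white lab timer with keys, 70 x 66 x 19 mm, behind the middle of the work area; a bystander
- forceps: steel forceps, 131 x 15 x 10 mm, lying flat at the right; a bystander
- pen: blue and white marker pen, 135 x 17 mm, lying on the purple notebook at the right; a bystander
- bottle_blue: white reagent bottle with a blue cap, 48 mm across, 98 mm tall, behind at the right; a bystander
- bottle_red: white reagent bottle with a red cap, 44 mm across, 88 mm tall, behind at the right; a bystander

How it is judged:
On the way, in this order (a step that is already met when the one before it is completed fails the run):
1. the lid lies flat, right way up, on the worktop clear of the dish and is released (horizontal distance between dish_lid and dish above 0.062 m and height (world z) of dish_lid below 0.003 m and angle between dish_lid's own z axis and vertical below 0.06 rad and contact force between the fingers and dish_lid below 0.3 N), for 0.2 s.
2. the dispenser stands on its legs over the open dish (horizontal distance between dispenser and dish below 0.006 m and height (world z) of dispenser below 0.003 m and angle between dispenser's own z axis and vertical below 0.06 rad and horizontal distance between dish_lid and dish above 0.062 m), for 0.1 s.
3. the plunger is down on its stop, with the dispenser standing over the open dish (all of step 2 and value of joint plunger above 0.011 m), for 0.1 s.
4. the plunger is up again and the dispenser stands released in its storage base (horizontal distance between dispenser and store below 0.013 m and z of dispenser in the frame of store between 0.001 and 0.008 m and angle between dispenser's own z axis and vertical below 0.06 rad and value of joint plunger below 0.002 m and contact force between the fingers and dispenser below 0.3 N), for 0.2 s.
At the end, for the whole second after the job is handed in: Dish upright on the worktop, its lid seated on the rim (axes within 5 mm, lid origin 2 to 7.5 mm above the dish's); dispenser on the floor of its storage base (axes within 13 mm, feet 1 to 8 mm above its underside), plunger up (under 2 mm); tilts under 0.06 rad; all at rest (horizontal distance between dispenser and store below 0.013 m and z of dispenser in the frame of store between 0.001 and 0.008 m and angle between each of dispenser, dish_lid, dish's own z axis and vertical below 0.06 rad and value of joint plunger below 0.002 m and horizontal distance between dish_lid and dish below 0.005 m and z of dish_lid in the frame of dish between 0.002 and 0.0075 m and height (world z) of dish below 0.003 m and linear speed of each of dispenser, dish_lid, dish below 0.02 m/s); the robot touches nothing.
It fails at once if the plunger is pressed (over 6 mm) anywhere but with the dispenser standing over the open dish (axes within 8 mm, feet under 6 mm high, lid clear) (value of joint plunger above 0.006 m and (horizontal distance between dispenser and dish above 0.008 m or height (world z) of dispenser above 0.006 m or not (horizontal distance between dish_lid and dish above 0.062 m))).
It fails at once if the dispenser is tipped by more than 0.4 rad (angle between dispenser's own z axis and vertical above 0.4 rad).
It fails at once if the dish is tipped by more than 0.4 rad (angle between dish's own z axis and vertical above 0.4 rad).
It fails at once if a bystander is moved by more than 25 mm (distance of any of agar_plate_low, agar_plate_high, timer, forceps, pen, bottle_blue, bottle_red from where it was at the start of the episode above 0.025 m).
It also fails if it takes over 72 s, if anything falls off the work surface, if the arm or the gripper's body presses on something with over 40 N, if the wrist force passes 120 N, or if a joint passes its speed limit or range.

## Working session

There is one attempt and no reset: what is moved stays moved. The work goes in short steps, Python scripts to look and compute and a tool call to move; the robot and the scene stay as the last step left them, time stands still between calls to the robot, and variables do not carry over. Pictures are saved under pics/ and viewed, about 8 in all and at most 12, crops included, and the job is handed in when it is done.

Besides the shell and the picture viewer there is one more tool, called after "Call:" as a command line: name --argument value ..., lists and objects as JSON in quotes. step_arm: Moves the arm, as the interface text tells. Its arguments: {"type":"object","properties":{"plan":{"type":"array"}},"required":["plan"]}

```bash
mkdir -p pics; cat > h.py <<'E'
import numpy as np, cv2
from scipy.spatial.transform import Rotation as R
from bench import robot, cams
def snap(n, name=None):
    o=robot.get_obs(); s=cams.snapshot(n); K=np.array(s["camera_matrix"])
    if n=="wrist":
        T=np.eye(4); a=np.array(o["ee_rot"]); T[:3,:3]=R.from_euler("xyz",a).as_matrix() if a.size==3 else a.reshape(3,3)
        T[:3,3]=o["tool_pos"]; T=T@np.array(s["T_tool_cam"])
    else:
        T=np.eye(4); a=np.array(s["attitude"]); T[:3,:3]=R.from_euler("xyz",a).as_matrix() if a.size==3 else a.reshape(3,3)
        T[:3,3]=s["origin"]
    if name: cv2.imwrite(f"pics/{name}.png",s["frame"][...,::-1])
    return s["frame"],K,T
def onplane(uv,K,T,z):
    uv=np.atleast_2d(uv).astype(float); d=(np.c_[uv,np.ones(len(uv))]@np.linalg.inv(K).T)@T[:3,:3].T
    return T[:3,3]+d*((z-T[2,3])/d[:,2])[:,None]
def proj(p,K,T):
    q=(np.atleast_2d(p)-T[:3,3])@T[:3,:3]@K.T; return q[:,:2]/q[:,2:]
E
python3 - <<'E'
from h import *
print(robot.get_obs())
a,K,T=snap("top","top0"); print(K,T,cams.snapshot("side")["attitude"])
b,K,T=snap("side","side0"); print(K,T)
E
```

```text
{'time': 0.0, 'joint_positions': array([ 1.00688595e+00,  8.79171474e-02,  1.37219673e+00,  6.25936771e-06,
        1.68357776e+00, -1.03097753e-01]), 'qvel': array([ 1.29477620e-03,  9.73270766e-04,  3.01245201e-04, -4.69197446e-05,
       -6.36177129e-04, -9.74798715e-04]), 'joint_torque': array([ 4.98310910e-04, -3.40185070e+01, -3.02429295e+01,  7.19414139e-02,
        3.30193865e-02, -1.64116464e-04]), 'tool_pos': array([0.24429124, 0.49218433, 0.20435403]), 'ee_rot': array([-3.13950545e+00, -2.22205319e-04,  2.68078049e+00]), 'wrist_force': array([-0.21708639, -0.60697903,  0.3509421 ]), 'wrist_torque': array([0.00327219, 0.03875475, 0.0029132 ]), 'width': 0.09393795970852951}
[[390.13912129   0.         315.6614503 ]
 [  0.         390.13912129 196.22230368]
 [  0.           0.           1.        ]] [[ 8.63060356e-02 -9.75417906e-01  2.02758912e-01  3.18034992e-01]
 [-9.96267937e-01 -8.42523409e-02  1.87547567e-02 -1.63536868e-01]
 [-1.21081252e-03 -2.03620852e-01 -9.79049071e-01  1.29997230e+00]
 [ 0.00000000e+00  0.00000000e+00  0.00000000e+00  1.00000000e+00]] [-2.04389692  0.00845624 -0.47162574]
[[460.86373275   0.         318.52928044]
 [  0.         460.86373275 193.31656345]
 [  0.           0.           1.        ]] [[ 0.89079898 -0.21372269  0.40099848  0.03866772]
 [-0.4543189  -0.40248581  0.79473235 -1.16421423]
 [-0.00845614 -0.89012796 -0.45563221  0.66684472]
 [ 0.          0.          0.          1.        ]]
```

View pics/top0.png

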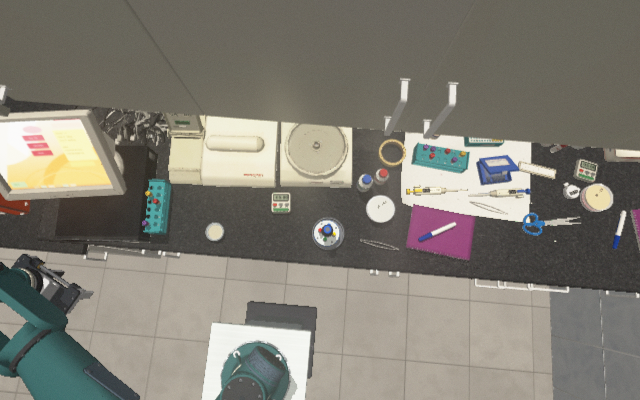

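View pics/side0.png

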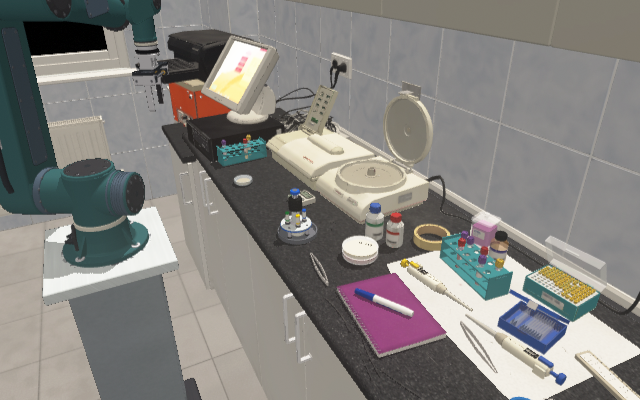

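The top view shows the lidded dish at about (215,231), the dispenser in its base at (327,233), the timer at (281,203) and the forceps at (378,244). The side view agrees: dish (243,181), dispenser (296,215). Next I measure them.

```bash
python3 - <<'E'
from h import *
f,K,T=snap("top")
h=cv2.cvtColor(f,cv2.COLOR_RGB2HSV)
print(h[231,200:230:3].tolist())
m=np.zeros(f.shape[:2],np.uint8); m[215:247,198:232]=(h[215:247,198:232,2]>130)*255
c=max(cv2.findContours(m,0,2)[0],key=cv2.contourArea); (cc,r)=cv2.minEnclosingCircle(c); print(cc,r,"dish",onplane(cc,K,T,.014))
m=np.zeros(f.shape[:2],np.uint8); m[210:255,305:350]=((h[210:255,305:350,0]>100)&(h[210:255,305:350,0]<125)&(h[210:255,305:350,1]>150))*255
for c in cv2.findContours(m,0,2)[0]:
  if cv2.contourArea(c)>5: cc,r=cv2.minEnclosingCircle(c); print(cc,r,cv2.contourArea(c),"plunger?",onplane(cc,K,T,.130))
for n,uv in dict(store=(328,233),timer=(281,203),edgeL=(100,238),edgeM=(250,254),edgeR=(400,270),rack=(157,207),box=(147,240),white=(280,187)).items(): print(n,onplane(uv,K,T,0.01)[0])
cv2.imwrite("pics/crop1.png",cv2.resize(f[180:270,190:350,::-1],None,fx=5,fy=5,interpolation=2))
E
```

```text
[[24, 17, 75], [30, 18, 72], [45, 10, 159], [23, 41, 222], [25, 46, 223], [23, 47, 224], [23, 43, 223], [24, 45, 222], [20, 17, 91], [13, 24, 75]]
(213.98275756835938, 231.14654541015625) 9.342494010925293 dish [[0.43792893 0.18584548 0.014     ]]
(327.0, 229.0) 3.6056511402130127 34.0 plunger? [[ 0.46286413 -0.18382906  0.13      ]]
store [ 0.46474733 -0.19027949  0.01      ]
timer [ 0.55193621 -0.02461952  0.01      ]
edgeL [0.38329406 0.55929559 0.01      ]
edgeM [0.37400462 0.05885467 0.01      ]
edgeR [ 0.3648761  -0.43291671  0.01      ]
rack [0.50246942 0.38904167 0.01      ]
box [0.39016885 0.40327007 0.01      ]
white [ 0.60662241 -0.015471    0.01      ]
```

View pics/crop1.png

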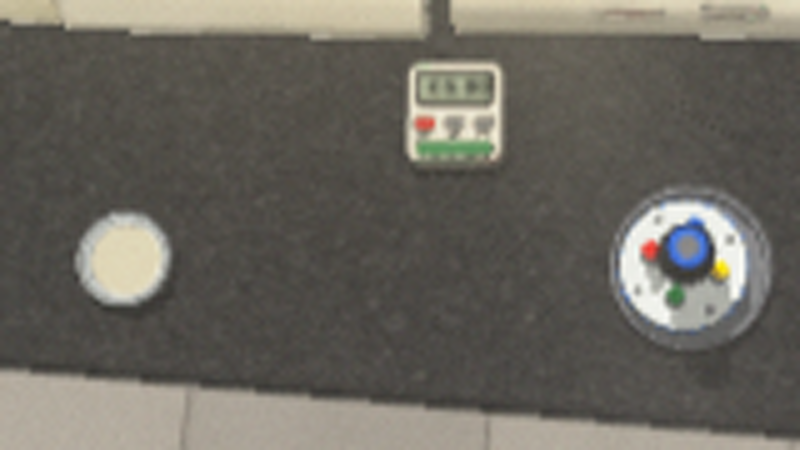

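Call:
step_arm --plan '[[[24,-38,0,0,100],[48,-76,0,0,100],[72,-114,0,0,100],[96,-152,0,0,100],[120,-190,-10,0,100],[144,-228,-20,0,100],[168,-266,-30,0,100],[192,-300,-40,0,100]]]'

```text
time: 0.87
tool_pos: [0.4224, 0.2127, 0.1715]
ee_rot: [3.141, 0.001, 2.681]
wrist_force: [0.8, 0.9, 0.3]
width: 0.094
```

Call:
step_arm --plan '[[[0,-8,-10,0,100],[0,-8,-10,0,100],[0,-8,-10,0,100]]]'

```text
time: 1.12
tool_pos: [0.4211, 0.2065, 0.161]
ee_rot: [-3.141, -0.002, 2.68]
wrist_force: [-1.0, -0.2, -0.4]
width: 0.0941
```

```bash
python3 - <<'E'
from h import *
f,K,T=snap("wrist","w1"); o=robot.get_obs(); print(o["tool_pos"],o["ee_rot"],o["wrist_force"]); print(T,K)
print(proj([[.437,.184,.016]],K,T), proj([o["tool_pos"]],K,T))
E
```

```text
[0.42128231 0.20732151 0.16174022] [ 3.14100587e+00 -8.01108255e-04  2.68132347e+00] [-0.55383476  0.90556665 -0.75504067]
[[ 4.46279852e-01  8.70937772e-01  2.05673748e-01  3.61963870e-01]
 [ 8.94893438e-01 -4.34377030e-01 -1.02383256e-01  2.35166751e-01]
 [ 1.70506876e-04  2.29747672e-01 -9.73250213e-01  3.40081682e-01]
 [ 0.00000000e+00  0.00000000e+00  0.00000000e+00  1.00000000e+00]] [[326.62015216   0.         320.13597937]
 [  0.         326.62015216 199.7250007 ]
 [  0.           0.           1.        ]]
[[308.12701081 212.47598366]] [[322.77442457 239.17886279]]
```

View pics/w1.png

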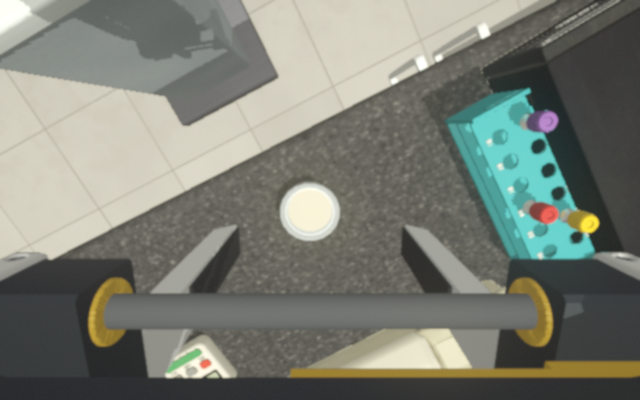

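The lid shows as a ring centred at about (310,212) between the open fingers. I'll fit the ring.

```bash
cat >> h.py <<'E'
def ring(f,K,T,c,r0,r1,z,n=72):
    """circle of the outermost strong brightness edge around pixel c, radii r0..r1, cast to plane z; robust fit"""
    g=cv2.GaussianBlur(cv2.cvtColor(f,cv2.COLOR_RGB2GRAY),(3,3),0).astype(np.float32)
    a=np.linspace(0,2*np.pi,n,endpoint=False); r=np.arange(r0,r1,.5)
    X=(c[0]+np.outer(np.cos(a),r)).astype(np.float32); Y=(c[1]+np.outer(np.sin(a),r)).astype(np.float32)
    p=cv2.remap(g,X,Y,cv2.INTER_LINEAR); e=np.abs(p[:,4:]-p[:,:-4]); k=e.argmax(1)+2
    P=onplane(np.c_[X[range(n),k],Y[range(n),k]],K,T,z)[:,:2]
    w=np.ones(n,bool)
    for _ in range(6):
        s=np.linalg.lstsq(np.c_[2*P[w],np.ones(w.sum())],(P[w]**2).sum(1),rcond=None)[0]
        R_=np.sqrt(s[2]+s[0]**2+s[1]**2); d=np.abs(np.hypot(*(P-s[:2]).T)-R_); w=d<max(.0012,1.5*np.median(d))
    return s[:2],R_,w.sum(),np.median(d)
E
python3 - <<'E'
from h import *
f,K,T=snap("wrist"); o=robot.get_obs(); p=o["tool_pos"]; print(p)
for z in (.016,.008):
  c=ring(f,K,T,(310,212),24,38,z); print(z,c,"shift mm",(c[0]-p[:2])*1000)
E
```

```text
[0.42143185 0.20778382 0.16221543]
0.016 (array([0.43709907, 0.18530144]), np.float64(0.031029801350348392), np.int64(72), np.float64(0.0001552400312736079)) shift mm [ 15.667226   -22.48238395]
0.008 (array([0.43895366, 0.18405705]), np.float64(0.031794164218529763), np.int64(72), np.float64(0.0001590640878344103)) shift mm [ 17.52181381 -23.72677406]
```

Call:
step_arm --plan '[[[10,-14,-30,0,100],[16,-22,-70,0,100],[16,-22,-110,0,100],[16,-22,-135,0,100],[16,-22,-145,0,100],[16,-22,-145,0,100],[16,-22,-145,0,100]]]'

```text
time: 1.8
tool_pos: [0.4384, 0.1858, 0.0179]
ee_rot: [3.14, 0.001, 2.683]
wrist_force: [0.3, 0.2, 1.3]
width: 0.0938
```

Call:
step_arm --plan '[[[-1,0,-7,0,100],[-1,0,-13,0,100],[-1,0,-13,0,60],[-1,0,-13,0,50],[-1,0,-13,0,50],[-1,0,-13,0,50],[-1,0,-13,0,50],[-1,0,-13,0,50]]]'

```text
time: 2.47
tool_pos: [0.4371, 0.1845, 0.004]
ee_rot: [3.141, 0.001, 2.681]
wrist_force: [-0.7, 0.3, 0.1]
width: 0.061
```

Call:
step_arm --plan '[[[0,0,0,0,50],[0,0,4,0,50],[0,0,10,0,50],[0,0,20,0,50],[0,0,35,0,50],[0,0,50,0,50],[0,0,50,0,50]]]'

```text
time: 3.05
tool_pos: [0.4394, 0.1853, 0.0578]
ee_rot: [3.137, 0.006, 2.681]
wrist_force: [0.9, 0.7, 0.1]
width: 0.061
```

```bash
python3 - <<'E'
from h import *
f,K,T=snap("wrist","w2"); o=robot.get_obs(); print(o["tool_pos"],o["width"])
g,_,_=snap("side"); cv2.imwrite("pics/w2.png",np.hstack([cv2.resize(f[:,150:490],(425,500)),cv2.resize(g[130:230,190:260],(350,500),interpolation=2)])[...,::-1])
E
```

```text
[0.43854349 0.18503076 0.0561234 ] 0.06092375362013029
```

View pics/w2.png

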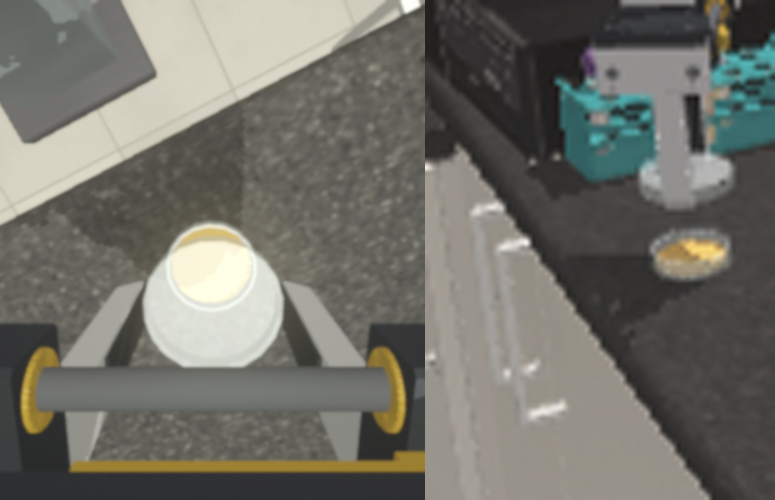

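The lid is in the grip and looks level; the dish stays on the worktop (crop at about (690,250)). Next I carry the lid to about (0.44, 0.04).

Call:
step_arm --plan '[[[0,-20,0,0,50],[0,-50,0,0,50],[0,-85,0,0,50],[0,-115,0,0,50],[0,-135,-10,0,50],[0,-145,-25,0,50],[0,-145,-40,0,50],[0,-145,-43,0,50]]]'

```text
time: 3.82
tool_pos: [0.4338, 0.0388, 0.0072]
ee_rot: [-3.139, -0.006, 2.679]
wrist_force: [-1.5, -0.2, -0.7]
width: 0.0611
```

Call:
step_arm --plan '[[[0,0,-3,0,50],[0,0,-3,0,50],[0,0,-3,0,50]]]'

```text
time: 4.07
tool_pos: [0.437, 0.0399, 0.0079]
ee_rot: [3.141, 0.0, 2.682]
wrist_force: [-0.9, -0.1, 0.7]
width: 0.0614
```

Call:
step_arm --plan '[[[0,0,-3,0,50],[0,0,-6,0,50],[0,0,-6,0,50],[0,0,-6,0,50]]]'

```text
time: 4.4
tool_pos: [0.4367, 0.0397, 0.0016]
ee_rot: [3.142, -0.0, 2.681]
wrist_force: [0.8, -0.2, -0.2]
width: 0.061
```

Release and rise.

Call:
step_arm --plan '[[[0,0,0,0,80],[0,0,0,0,100],[0,0,0,0,100],[0,0,0,0,100],[0,0,30,0,100],[0,0,70,0,100],[0,0,110,0,100],[0,0,150,0,100]]]'

```text
time: 5.07
tool_pos: [0.4362, 0.0395, 0.1531]
ee_rot: [-3.141, -0.001, 2.681]
wrist_force: [0.3, -0.0, -0.0]
width: 0.0937
```

```bash
python3 - <<'E'
from h import *
f,K,T=snap("wrist"); o=robot.get_obs(); p=o["tool_pos"]; print(p)
c0=proj([[p[0],p[1],.011]],K,T)[0]
print(c0,ring(f,K,T,c0,24,42,.011))
b=proj([[.437,.185,.014]],K,T)[0]; print(b)
g,K2,T2=snap("side"); print(proj([[.437,.04,.0]],K2,T2))
u,v=proj([[.437,.04,.0]],K2,T2)[0].astype(int)
cv2.imwrite("pics/w3.png",np.hstack([cv2.resize(f,(480,300)),cv2.resize(g[v-50:v+50,u-50:u+50],(300,300),interpolation=2)])[...,::-1])
E
```

```text
[0.44129436 0.0393488  0.16274497]
[322.87066301 194.2882932 ] (array([0.43663295, 0.0392107 ]), np.float64(0.031020091372510127), np.int64(72), np.float64(0.0001607059010100085))
[458.42813507 124.26866088]
[[257.98533591 201.02642337]]
```

View pics/w3.png

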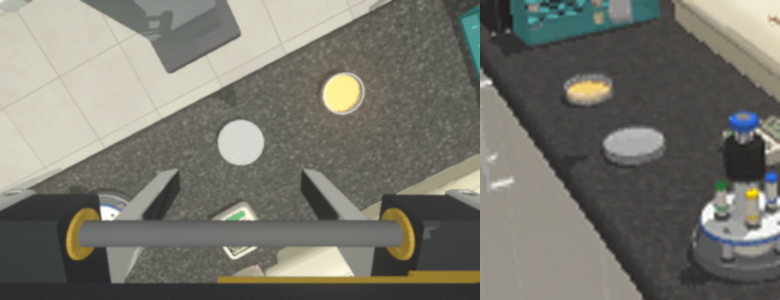

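The lid lies flat at about (0.437, 0.039), and the open dish is at about (343,93) in the left crop. Now I go high over the dispenser.

```bash
python3 - <<'E'
from h import *
f,K,T=snap("wrist")
print(robot.get_obs()["tool_pos"],ring(f,K,T,proj([[.437,.185,.014]],K,T)[0],20,38,.014))
E
```

```text
[0.4394749  0.03937855 0.15603298] (array([0.43723931, 0.18458861]), np.float64(0.02635149620007049), np.int64(69), np.float64(0.00015263662078267987))
```

Call:
step_arm --plan '[[[3,-10,35,0,100],[6,-40,70,0,100],[9,-75,90,0,100],[12,-115,100,0,100],[15,-150,100,0,100],[18,-185,100,0,100],[20,-215,100,0,100],[22,-225,100,0,100]]]'

```text
time: 5.88
tool_pos: [0.4578, -0.189, 0.249]
ee_rot: [-3.14, -0.004, 2.676]
wrist_force: [-0.6, 1.0, 0.1]
width: 0.094
```

Call:
step_arm --plan '[[[0,0,0,0,100],[0,0,0,0,100]]]'

```text
time: 6.05
tool_pos: [0.4583, -0.1849, 0.2501]
ee_rot: [3.141, -0.003, 2.68]
wrist_force: [-0.5, 0.0, -0.2]
width: 0.094
```

```bash
python3 - <<'E'
from h import *
f,K,T=snap("wrist","w4"); o=robot.get_obs(); p=o["tool_pos"]; print(p)
print(proj([[.462,-.186,.131],[.462,-.186,.014],[.462,-.186,.034]],K,T))
h=cv2.cvtColor(f,cv2.COLOR_RGB2HSV)
m=((h[...,0]>100)&(h[...,0]<125)&(h[...,1]>150)&(h[...,2]>80)).astype(np.uint8)
for c in cv2.findContours(m,0,2)[0]:
  if cv2.contourArea(c)>80: cc,r=cv2.minEnclosingCircle(c); print(cc,r,cv2.contourArea(c),onplane(cc,K,T,.131))
E
```

```text
[ 0.45850124 -0.18428898  0.25058507]
[[321.34211151 198.98487872]
 [320.85035467 178.41156839]
 [320.91460128 181.09941198]]
(323.9038391113281, 198.0) 13.24809741973877 478.0 [[ 0.46222244 -0.18343061  0.131     ]]
```

View pics/w4.png

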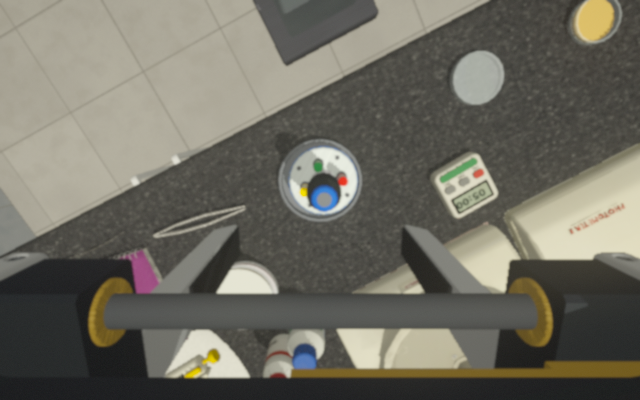

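The blue plunger is at (324,198) and the store ring is centred at about (320,180). I'll take a store fit from this pose.

```bash
python3 - <<'E'
from h import *
f,K,T=snap("wrist"); p=robot.get_obs()["tool_pos"]; print(p)
print("store",ring(f,K,T,(320,180),33,48,.014))
h=cv2.cvtColor(f,cv2.COLOR_RGB2HSV)
m=((h[...,0]>95)&(h[...,0]<130)&(h[...,1]>110)&(h[...,2]>60)).astype(np.uint8); m[:150]=0; m[240:]=0
c=max(cv2.findContours(m,0,2)[0],key=cv2.contourArea); cc,r=cv2.minEnclosingCircle(c); q=onplane(cc,K,T,.131)[0]; print("pl",cc,r,q,(q-p)*1000)
E
```

```text
[ 0.45866512 -0.18402069  0.25105517]
store (array([ 0.46220673, -0.19188729]), np.float64(0.05065778789246968), np.int64(44), np.float64(0.0011070178642879104))
pl (323.27777099609375, 198.0) 13.86731243133545 [ 0.46235307 -0.18343937  0.131     ] [   3.68795832    0.58131589 -120.05517133]
```

Call:
step_arm --plan '[[[4,1,-20,0,100],[4,1,-55,0,100],[4,1,-90,0,100],[4,1,-125,0,100],[4,1,-150,0,100],[4,1,-165,0,100],[4,1,-172,0,100],[4,1,-172,0,100]]]'

```text
time: 6.82
tool_pos: [0.4618, -0.1825, 0.0779]
ee_rot: [3.141, -0.004, 2.683]
wrist_force: [0.2, -0.2, -0.2]
width: 0.094
```

Call:
step_arm --plan '[[[0,0,0,0,100],[0,0,0,0,100]]]'

```text
time: 6.98
tool_pos: [0.464, -0.1845, 0.0816]
ee_rot: [3.142, 0.004, 2.682]
wrist_force: [-0.3, 0.7, -0.2]
width: 0.0938
```

Call:
step_arm --plan '[[[-1,0,-2,0,70],[-1,0,-2,0,40],[-1,0,-2,0,25],[-1,0,-2,0,25],[-1,0,-2,0,25],[-1,0,-2,0,25],[-1,0,-2,0,25],[-1,0,-2,0,25]]]'

```text
time: 7.65
tool_pos: [0.4618, -0.1845, 0.0776]
ee_rot: [3.142, -0.0, 2.681]
wrist_force: [-0.5, -0.0, 0.5]
width: 0.044
```

Call:
step_arm --plan '[[[0,0,0,0,25],[0,0,0,0,25],[0,0,5,0,25],[0,0,15,0,25],[0,0,30,0,25],[0,0,50,0,25],[0,0,60,0,25],[0,0,60,0,25]]]'

```text
time: 8.32
tool_pos: [0.4633, -0.1855, 0.1408]
ee_rot: [-3.141, 0.006, 2.681]
wrist_force: [0.7, -0.4, -3.7]
width: 0.0353
```

```bash
python3 - <<'E'
from h import *
f,K,T=snap("wrist"); o=robot.get_obs(); print(o["tool_pos"],o["wrist_force"],o["width"])
g,K2,T2=snap("side")
t,_,_=snap("top")
cv2.imwrite("pics/w5.png",np.hstack([cv2.resize(f,(480,300)),cv2.resize(g[150:250,240:340],(300,300),interpolation=2)])[...,::-1])
E
```

```text
[ 0.46252    -0.18500909  0.13899957] [-0.58536673  0.66637044 -4.53925805] 0.035267205465443714
```

View pics/w5.png

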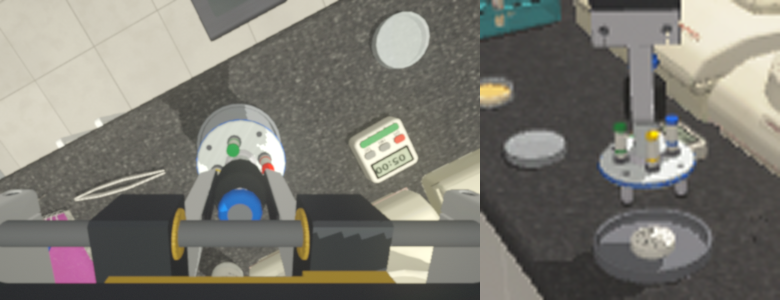

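The dispenser hangs level in the grip (35 mm opening), and the base with its white capsule is uncovered, at about (652,240) in the right crop. Next I find where the axis sits in the grip, and the store's centre.

```bash
python3 - <<'E'
from h import *
f,K,T=snap("wrist"); p=robot.get_obs()["tool_pos"]; print(p)
h=cv2.cvtColor(f,cv2.COLOR_RGB2HSV)
m=((h[...,0]>95)&(h[...,0]<130)&(h[...,1]>110)&(h[...,2]>60)).astype(np.uint8); m[:200]=0; m[:,:280]=0;m[:,360:]=0
c=max(cv2.findContours(m,0,2)[0],key=cv2.contourArea); x,y,w,hh=cv2.boundingRect(c); print("bbox",x,y,w,hh)
q=onplane([[x+w/2,y+hh/2]],K,T,p[2]+.0535)[0]; print("plunger ctr from bbox",q,(q-p)*1000)
e=onplane([[x,y+hh/2],[x+w,y+hh/2],[x+w/2,y],[x+w/2,y+hh]],K,T,p[2]+.0535); print(e)
g,K2,T2=snap("side"); h=cv2.cvtColor(g,cv2.COLOR_RGB2HSV)
m=((h[...,2]>150)&(h[...,1]<60)).astype(np.uint8); s=np.zeros_like(m); s[217:240,280:320]=m[217:240,280:320]
c=max(cv2.findContours(s,0,2)[0],key=cv2.contourArea); x,y,w,hh=cv2.boundingRect(c); print(x,y,w,hh,cv2.contourArea(c))
print("capsule", onplane([[x+w/2,y+hh/2]],K2,T2,.0105))
print("ring side", ring(g,K2,T2,proj([[.462,-.186,.014]],K2,T2)[0],8,26,.014))
E
```

```text
[ 0.46087745 -0.18407862  0.13611973]
bbox 291 253 59 41
plunger ctr from bbox [ 0.4571071  -0.18287544  0.18961973] [-3.77035723  1.20318374 53.5       ]
[[ 0.45160126 -0.19393973  0.18961973]
 [ 0.46261376 -0.17180949  0.18961973]
 [ 0.44888721 -0.17879148  0.18961973]
 [ 0.46558847 -0.18708931  0.18961973]]
290 225 15 11 116.0
capsule [[ 0.46593459 -0.18916875  0.0105    ]]
ring side (array([ 0.45882488, -0.16458947]), np.float64(0.0801271489626799), np.int64(39), np.float64(0.01154625291672496))
```

Call:
step_arm --plan '[[[0,10,0,0,25],[-2,30,0,0,25],[-4,55,0,0,25],[-6,85,0,0,25],[-8,115,0,0,25],[-10,145,0,0,25],[-12,175,0,0,25],[-14,205,0,0,25]]]'

```text
time: 9.23
tool_pos: [0.4467, 0.0226, 0.137]
ee_rot: [3.141, -0.001, 2.681]
wrist_force: [0.6, -0.5, -5.0]
width: 0.035
```

Call:
step_arm --plan '[[[-2,30,0,0,25],[-4,60,0,0,25],[-6,90,0,0,25],[-8,115,0,0,25],[-9,135,0,0,25],[-10,150,0,0,25],[-10,160,0,0,25],[-10,163,0,0,25]]]'

```text
time: 9.9
tool_pos: [0.4369, 0.1852, 0.137]
ee_rot: [-3.141, -0.001, 2.683]
wrist_force: [-0.5, -0.4, -5.1]
width: 0.0353
```

Call:
step_arm --plan '[[[0,0,0,0,25],[0,0,0,0,25],[0,0,0,0,25],[0,0,0,0,25]]]'

```text
time: 10.23
tool_pos: [0.4379, 0.1826, 0.1376]
ee_rot: [-3.141, 0.0, 2.679]
wrist_force: [1.0, -0.3, -5.3]
width: 0.0353
```

Call:
step_arm --plan '[[[0,1,-12,0,25],[0,1,-25,0,25],[0,1,-33,0,25],[0,1,-35,0,25],[0,1,-35,0,25]]]'

```text
time: 10.65
tool_pos: [0.4369, 0.184, 0.1012]
ee_rot: [-3.14, -0.002, 2.68]
wrist_force: [-0.3, 0.6, -4.3]
width: 0.0356
```

```bash
python3 - <<'E'
from h import *
P=[]
for i in range(8):
  f,K,T=snap("wrist"); P.append(robot.get_obs()["tool_pos"])
print(np.mean(P,0),np.std(P,0))
g,K2,T2=snap("side"); u,v=proj([[.437,.185,.03]],K2,T2)[0].astype(int); print(u,v)
t,K3,T3=snap("top"); u3,v3=proj([[.437,.185,.03]],K3,T3)[0].astype(int); print(u3,v3)
cv2.imwrite("pics/w6.png",np.hstack([f[60:360,170:470],cv2.resize(g[v-40:v+20,u-30:u+30],(480,480),interpolation=2)[:300] if 0 else cv2.resize(g[v-30:v+30,u-30:u+30],(300,300),interpolation=2)])[...,::-1])
E
```

```text
[0.43814859 0.18457124 0.10311169] [0.0002593  0.00012688 0.0004196 ]
242 174
212 230
```

View pics/w6.png

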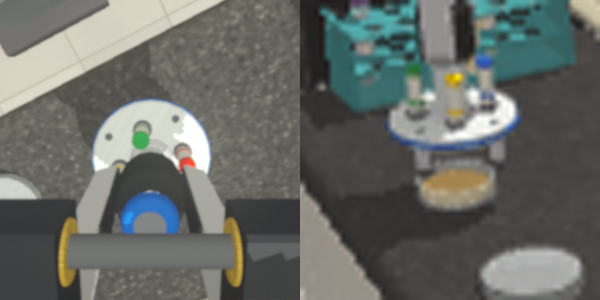

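In the right crop the deck is centred at about (454,112) directly above the dish at about (457,187). I'll check this with numbers.

```bash
python3 - <<'E'
from h import *
f,K,T=snap("wrist")
# deck outer edge in wrist view, upper arc only
g=cv2.GaussianBlur(cv2.cvtColor(f,cv2.COLOR_RGB2GRAY),(3,3),0).astype(np.float32)
c=proj([[.438,.1846,.0595]],K,T)[0]; print("c",c)
a=np.deg2rad(np.arange(-165,-14,3)); r=np.arange(45,85,.5)
X=(c[0]+np.outer(np.cos(a),r)).astype(np.float32);Y=(c[1]+np.outer(np.sin(a),r)).astype(np.float32)
p=cv2.remap(g,X,Y,1); k=np.abs(p[:,4:]-p[:,:-4]).argmax(1)+2
P=onplane(np.c_[X[range(len(a)),k],Y[range(len(a)),k]],K,T,.0595)[:,:2]
from scipy.optimize import least_squares
s=least_squares(lambda x:np.hypot(*(P-x).T)-.0425,[.438,.1846],loss="soft_l1",f_scale=.0005); print("deck",s.x,np.median(np.abs(s.fun)))
d,K2,T2=snap("side")
print(proj([[.438,.1846,.0595],[.4372,.1846,.014],[.4372,.1846,0]],K2,T2))
h=cv2.cvtColor(d,cv2.COLOR_RGB2HSV)
m=((h[...,0]>12)&(h[...,0]<28)&(h[...,1]>70)).astype(np.uint8); m[:170]=0;m[195:]=0;m[:,:215]=0;m[:,270:]=0
ct=max(cv2.findContours(m,0,2)[0],key=cv2.contourArea); print("agar bbox",cv2.boundingRect(ct),onplane([[cv2.boundingRect(ct)[0]+cv2.boundingRect(ct)[2]/2-.5,185]],K2,T2,.009))
row=cv2.cvtColor(d,cv2.COLOR_RGB2GRAY)
for v in (165,166,167,180,182): print(v,row[v,224:262].tolist())
E
```

```text
c [321.08849212 217.7201428 ]
deck [0.43929777 0.18374815] 0.00021818807955487768
[[241.57695364 166.5559763 ]
 [242.50522294 179.17052926]
 [242.85655684 182.9693372 ]]
agar bbox (237, 178, 13, 5) [[0.42730232 0.1516031  0.009     ]]
165 [85, 85, 82, 78, 68, 70, 71, 119, 164, 152, 141, 122, 137, 156, 151, 152, 152, 151, 162, 159, 143, 132, 150, 152, 77, 85, 75, 181, 240, 241, 244, 88, 69, 69, 68, 69, 71, 71]
166 [64, 65, 53, 53, 53, 56, 127, 165, 167, 100, 127, 129, 97, 110, 143, 150, 155, 143, 154, 151, 133, 126, 125, 129, 142, 143, 153, 240, 241, 240, 242, 102, 71, 68, 70, 69, 70, 70]
167 [54, 70, 71, 68, 67, 81, 164, 166, 167, 128, 86, 78, 84, 142, 153, 156, 150, 139, 153, 153, 137, 139, 169, 187, 240, 242, 235, 234, 240, 240, 224, 110, 70, 67, 66, 67, 68, 71]
180 [69, 70, 69, 71, 68, 66, 68, 68, 65, 67, 67, 127, 128, 140, 136, 135, 135, 135, 136, 136, 136, 136, 136, 140, 146, 151, 130, 77, 71, 68, 70, 70, 70, 69, 68, 68, 67, 70]
182 [68, 65, 65, 62, 65, 49, 50, 51, 50, 51, 51, 75, 137, 145, 167, 160, 172, 157, 147, 147, 159, 161, 146, 146, 141, 131, 118, 83, 70, 71, 69, 72, 71, 68, 67, 68, 72, 72]
```

Both views put the deck about (+2, −1) mm off the dish, so I shift by (−2, +1) and lower.

Call:
step_arm --plan '[[[-2,1,0,0,25],[-2,1,-6,0,25],[-2,1,-12,0,25],[-2,1,-17,0,25],[-2,1,-21,0,25],[-2,1,-24,0,25],[-2,1,-26,0,25],[-2,1,-26,0,25]]]'

```text
time: 11.92
tool_pos: [0.4354, 0.1854, 0.0759]
ee_rot: [-3.141, -0.001, 2.681]
wrist_force: [0.9, -0.2, -4.6]
width: 0.0354
```

Call:
step_arm --plan '[[[0,0,-1,0,25],[0,0,-2,0,25],[0,0,-3,0,25],[0,0,-3,0,25]]]'

```text
time: 12.25
tool_pos: [0.436, 0.1856, 0.0737]
ee_rot: [3.141, 0.0, 2.681]
wrist_force: [0.7, -0.4, -4.8]
width: 0.0354
```

Call:
step_arm --plan '[[[0,0,-1,0,25],[0,0,-1,0,25],[0,0,-2,0,25],[0,0,-2,0,25]]]'

```text
time: 12.58
tool_pos: [0.4362, 0.1857, 0.0736]
ee_rot: [3.141, 0.001, 2.681]
wrist_force: [-3.6, -1.1, 5.1]
width: 0.0354
```

Contact at the expected height (feet about 0). Release, with a short rise.

Call:
step_arm --plan '[[[0,0,1,0,45],[0,0,1,0,70],[0,0,1,0,100],[0,0,1,0,100],[0,0,1,0,100],[0,0,1,0,100]]]'

```text
time: 13.08
tool_pos: [0.4358, 0.1855, 0.0725]
ee_rot: [3.142, -0.0, 2.681]
wrist_force: [0.3, -0.2, 0.2]
width: 0.0718
```

Call:
step_arm --plan '[[[0,0,30,0,100],[0,0,65,0,100],[0,0,100,0,100],[0,0,125,0,100],[0,0,125,0,30],[0,0,125,0,0],[0,0,125,0,0],[0,0,125,0,0]]]'

```text
time: 13.75
tool_pos: [0.4348, 0.1852, 0.1955]
ee_rot: [-3.139, -0.003, 2.681]
wrist_force: [-0.2, 0.2, 0.0]
width: 0.0709
```

```bash
python3 - <<'E'
from h import *
P=[]
for i in range(5):
  f,K,T=snap("wrist"); o=robot.get_obs(); P.append(o["tool_pos"])
print(np.mean(P,0),o["width"],o["wrist_force"])
h=cv2.cvtColor(f,cv2.COLOR_RGB2HSV)
m=((h[...,0]>95)&(h[...,0]<130)&(h[...,1]>110)&(h[...,2]>60)).astype(np.uint8); m[:150]=0; m[:,:260]=0;m[:,380:]=0
for c in cv2.findContours(m,0,2)[0]:
  if cv2.contourArea(c)>60: print(cv2.boundingRect(c)); x,y,w,hh=cv2.boundingRect(c); print(onplane([[x+w/2,y+hh/2]],K,T,.127))
d,K2,T2=snap("side"); u,v=proj([[.437,.185,.05]],K2,T2)[0].astype(int)
cv2.imwrite("pics/w7.png",np.hstack([f[60:360,170:470],cv2.resize(d[v-50:v+30,u-40:u+40],(400,400),interpolation=2)[50:350]])[...,::-1])
E
```

```text
[0.43501398 0.18527281 0.19593364] 0.051073756731120884 [ 1.05412955 -0.53215791  0.06077373]
(306, 194, 33, 32)
[[0.43671445 0.18578779 0.127     ]]
```

View pics/w7.png

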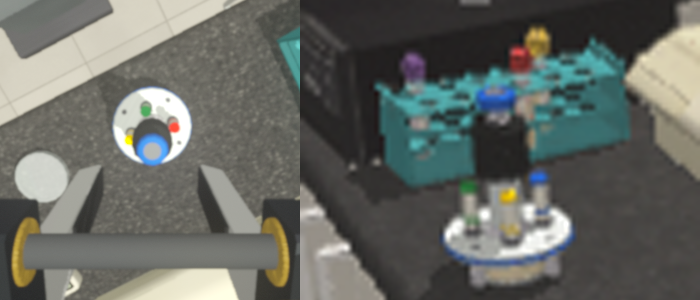

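The dispenser stands upright with the dish between its legs; the plunger is at (322,210) full-frame. Shut the fingers and go down to just above the plunger.

Call:
step_arm --plan '[[[2,0,0,0,0],[2,0,0,0,0],[2,0,-10,0,0],[2,0,-25,0,0],[2,0,-40,0,0],[2,0,-55,0,0],[2,0,-60,0,0],[2,0,-60,0,0]]]'

```text
time: 14.72
tool_pos: [0.4364, 0.1851, 0.1354]
ee_rot: [-3.139, -0.003, 2.681]
wrist_force: [0.1, 1.1, 0.2]
width: 0.0005
```

Call:
step_arm --plan '[[[0,0,0,0,0],[0,0,0,0,0],[0,0,0,0,0]]]'

```text
time: 14.97
tool_pos: [0.4385, 0.1857, 0.1388]
ee_rot: [3.14, 0.002, 2.681]
wrist_force: [0.6, 0.3, -0.3]
width: 0.0004
```

Call:
step_arm --plan '[[[-1,0,-5,0,0],[-1,0,-9,0,0],[-1,0,-13,0,0],[-1,0,-16,0,0],[-1,0,-19,0,0],[-1,0,-21,0,0],[-1,0,-21,0,0]]]'

```text
time: 15.55
tool_pos: [0.4372, 0.1856, 0.1182]
ee_rot: [3.14, 0.001, 2.681]
wrist_force: [-1.9, -0.1, 8.7]
width: 0.0005
```

Call:
step_arm --plan '[[[0,0,-2,0,0],[0,0,-4,0,0],[0,0,-5,0,0],[0,0,-6,0,0],[0,0,-6,0,0],[0,0,-6,0,0]]]'

```text
time: 16.05
tool_pos: [0.4379, 0.1858, 0.1151]
ee_rot: [3.139, 0.003, 2.681]
wrist_force: [-6.0, -1.9, 17.8]
width: 0.0002
```

Call:
step_arm --plan '[[[0,0,-1,0,0],[0,0,-1,0,0],[0,0,-1,0,0],[0,0,-1,0,0]]]'

```text
time: 16.38
tool_pos: [0.4382, 0.1858, 0.1151]
ee_rot: [3.138, 0.005, 2.681]
wrist_force: [-6.4, -2.2, 20.7]
width: 0.0004
```

The height is stuck at 0.115 while the force rises to 21 N, so the plunger is on its stop. Rise and open.

Call:
step_arm --plan '[[[0,0,6,0,0],[0,0,14,0,0],[0,0,25,0,0],[0,0,45,0,30],[0,0,70,0,100],[0,0,85,0,100],[0,0,85,0,100],[0,0,85,0,100]]]'

```text
time: 17.05
tool_pos: [0.4371, 0.1856, 0.1948]
ee_rot: [3.141, 0.001, 2.681]
wrist_force: [0.1, -0.0, -0.6]
width: 0.03
```

Call:
step_arm --plan '[[[0,0,0,0,100],[0,0,0,0,100],[0,0,0,0,100],[0,0,0,0,100]]]'

```text
time: 17.38
tool_pos: [0.4362, 0.1853, 0.1934]
ee_rot: [-3.14, -0.002, 2.681]
wrist_force: [-0.5, 0.6, -0.2]
width: 0.0572
```

```bash
python3 - <<'E'
from h import *
P=[]
for i in range(5):
  f,K,T=snap("wrist"); o=robot.get_obs(); P.append(o["tool_pos"])
print(np.mean(P,0),o["width"],o["wrist_force"])
h=cv2.cvtColor(f,cv2.COLOR_RGB2HSV)
m=((h[...,0]>95)&(h[...,0]<130)&(h[...,1]>110)&(h[...,2]>60)).astype(np.uint8); m[:150]=0; m[:,:260]=0;m[:,380:]=0
for c in cv2.findContours(m,0,2)[0]:
  if cv2.contourArea(c)>60: print(cv2.boundingRect(c)); x,y,w,hh=cv2.boundingRect(c); print(onplane([[x+w/2,y+hh/2]],K,T,.127))
E
```

```text
[0.43656791 0.18544491 0.19409924] 0.07745780223099254 [0.0016181  0.28526814 0.52229877]
(305, 192, 33, 33)
[[0.43650242 0.18602851 0.127     ]]
```

Call:
step_arm --plan '[[[0,0,0,0,100],[0,0,0,0,100],[0,0,-30,0,100],[0,0,-60,0,100],[0,0,-90,0,100],[0,0,-110,0,100],[0,0,-118,0,100],[0,0,-118,0,100]]]'

```text
time: 18.3
tool_pos: [0.4351, 0.185, 0.0744]
ee_rot: [-3.138, -0.004, 2.681]
wrist_force: [-0.8, 0.5, -0.6]
width: 0.0941
```

Call:
step_arm --plan '[[[0,0,0,0,60],[0,0,0,0,25],[0,0,0,0,25],[0,0,0,0,25],[0,0,0,0,25],[0,0,0,0,25],[0,0,0,0,25],[0,0,0,0,25]]]'

```text
time: 18.97
tool_pos: [0.4368, 0.1855, 0.0767]
ee_rot: [3.141, 0.0, 2.681]
wrist_force: [-0.8, 0.7, -0.5]
width: 0.0439
```

Call:
step_arm --plan '[[[0,0,0,0,25],[0,0,0,0,25],[0,0,0,0,25],[0,0,0,0,25]]]'

```text
time: 19.3
tool_pos: [0.4369, 0.1857, 0.0766]
ee_rot: [3.141, -0.0, 2.681]
wrist_force: [0.5, 1.0, -0.6]
width: 0.0353
```

Call:
step_arm --plan '[[[0,0,4,0,25],[0,0,10,0,25],[0,0,18,0,25],[0,0,30,0,25],[0,0,45,0,25],[0,0,58,0,25],[0,0,62,0,25],[0,0,62,0,25]]]'

```text
time: 19.97
tool_pos: [0.438, 0.1858, 0.1409]
ee_rot: [3.139, 0.003, 2.681]
wrist_force: [0.8, 0.3, -5.7]
width: 0.0353
```

Call:
step_arm --plan '[[[0,-10,0,0,25],[2,-30,0,0,25],[4,-55,0,0,25],[6,-85,0,0,25],[8,-115,0,0,25],[10,-145,0,0,25],[12,-175,0,0,25],[14,-205,0,0,25]]]'

```text
time: 20.63
tool_pos: [0.4495, -0.0215, 0.1374]
ee_rot: [-3.14, -0.002, 2.681]
wrist_force: [0.2, -0.0, -4.4]
width: 0.0352
```

Call:
step_arm --plan '[[[2,-30,0,0,25],[4,-60,0,0,25],[6,-90,0,0,25],[8,-120,0,0,25],[9,-140,0,0,25],[10,-155,0,0,25],[11,-165,0,0,25],[11,-165,0,0,25]]]'

```text
time: 21.3
tool_pos: [0.4609, -0.1865, 0.1374]
ee_rot: [-3.141, -0.002, 2.678]
wrist_force: [-0.6, 0.1, -4.3]
width: 0.0352
```

```bash
cat > d.py <<'E'
from h import *
from scipy.optimize import least_squares
P=[]
for i in range(6):
  f,K,T=snap("wrist"); o=robot.get_obs(); P.append(o["tool_pos"])
p=np.mean(P,0); print(p,o["wrist_force"],o["width"]); zd=p[2]-.0466
g=cv2.GaussianBlur(cv2.cvtColor(f,cv2.COLOR_RGB2GRAY),(3,3),0).astype(np.float32)
c=proj([[p[0],p[1],zd]],K,T)[0]
a=np.deg2rad(np.arange(-150,-29,3)); r=np.arange(45,90,.5)
X=(c[0]+np.outer(np.cos(a),r)).astype(np.float32);Y=(c[1]+np.outer(np.sin(a),r)).astype(np.float32)
q=cv2.remap(g,X,Y,1); k=np.abs(q[:,4:]-q[:,:-4]).argmax(1)+2
Q=onplane(np.c_[X[range(len(a)),k],Y[range(len(a)),k]],K,T,zd)[:,:2]
s=least_squares(lambda x:np.hypot(*(Q-x).T)-.0425,p[:2],loss="soft_l1",f_scale=.0005); print("deck",s.x,np.median(np.abs(s.fun)))
d,K2,T2=snap("side"); h=cv2.cvtColor(d,cv2.COLOR_RGB2HSV)
u,v=proj([[.463,-.187,.01]],K2,T2)[0].astype(int); print(u,v)
cv2.imwrite("pics/w8.png",np.hstack([f[60:360,170:470],cv2.resize(d[v-60:v+30,u-45:u+45],(450,450),interpolation=2)[75:375] if 0 else cv2.resize(d[v-45:v+30,u-37:u+38],(300,300),interpolation=2)])[...,::-1])
E
python3 d.py
```

```text
[ 0.46137555 -0.18381097  0.13813965] [ 0.35846563  0.25382166 -4.97146222] 0.03517960086839706
deck [ 0.46251881 -0.18429605] 0.0003194251180118346
296 230
```

View pics/w8.png

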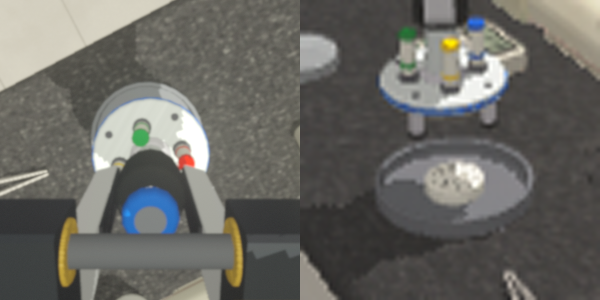

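The store is at about (455,180) in the right crop, which puts its centre at about (0.466, −0.189); the deck is at (0.4625, −0.184). I shift by (+3, −4) and lower.

Call:
step_arm --plan '[[[3,-4,-10,0,25],[3,-4,-22,0,25],[3,-4,-34,0,25],[3,-4,-44,0,25],[3,-4,-51,0,25],[3,-4,-56,0,25],[3,-4,-58,0,25],[3,-4,-58,0,25]]]'

```text
time: 22.32
tool_pos: [0.4649, -0.1886, 0.0809]
ee_rot: [3.142, 0.001, 2.681]
wrist_force: [-0.2, -0.5, -4.8]
width: 0.0355
```

Call:
step_arm --plan '[[[0,0,0,0,25],[0,0,0,0,25],[0,0,-1,0,25],[0,0,-1,0,25]]]'

```text
time: 22.65
tool_pos: [0.4653, -0.1888, 0.0806]
ee_rot: [3.142, 0.002, 2.681]
wrist_force: [-0.8, 0.7, 0.2]
width: 0.0356
```

Contact at feet about 4 mm, which is the tray floor. Release and rise.

Call:
step_arm --plan '[[[0,0,0,0,50],[0,0,0,0,80],[0,0,0,0,100],[0,0,0,0,100],[0,0,0,0,100],[0,0,0,0,100],[0,0,0,0,100],[0,0,0,0,100]]]'

```text
time: 23.32
tool_pos: [0.4648, -0.1885, 0.0796]
ee_rot: [3.141, -0.0, 2.681]
wrist_force: [-0.1, -0.7, -0.4]
width: 0.0855
```

Call:
step_arm --plan '[[[0,0,25,0,100],[0,0,60,0,100],[0,0,95,0,100],[0,0,120,0,100],[-4,30,130,0,100],[-8,65,130,0,100],[-12,100,130,0,100],[-16,135,130,0,100]]]'

```text
time: 23.98
tool_pos: [0.4486, -0.0524, 0.2101]
ee_rot: [3.141, 0.001, 2.68]
wrist_force: [0.6, 0.5, -0.1]
width: 0.0938
```

Call:
step_arm --plan '[[[-4,35,-10,0,100],[-8,65,-25,0,100],[-12,85,-40,0,100],[-13,94,-50,0,100],[-13,94,-50,0,100],[-13,94,-50,0,100]]]'

```text
time: 24.48
tool_pos: [0.4356, 0.0401, 0.1593]
ee_rot: [-3.141, -0.0, 2.682]
wrist_force: [0.8, 0.1, 1.0]
width: 0.0941
```

```bash
python3 - <<'E'
from h import *
P=[]
for i in range(5):
  f,K,T=snap("wrist"); o=robot.get_obs(); P.append(o["tool_pos"])
p=np.mean(P,0); print(p)
l=ring(f,K,T,proj([[.4366,.0392,.011]],K,T)[0],24,42,.011); print("lid",l,(l[0]-p[:2])*1000)
print("dish",ring(f,K,T,proj([[.437,.185,.014]],K,T)[0],20,38,.014))
d,K2,T2=snap("side")
u,v=proj([[.463,-.187,.06]],K2,T2)[0].astype(int)
cv2.imwrite("pics/w9.png",np.hstack([cv2.resize(f,(480,300)),cv2.resize(d[v-40:v+40,u-40:u+40],(300,300),interpolation=2)])[...,::-1])
E
```

```text
[0.43659705 0.0393916  0.16049416]
lid (array([0.43662524, 0.03922108]), np.float64(0.03099893786373425), np.int64(72), np.float64(0.00016510878005468813)) [ 0.02819266 -0.17051983]
dish (array([0.4373169 , 0.18461162]), np.float64(0.02631560388061436), np.int64(70), np.float64(0.00020167714751364273))
```

View pics/w9.png

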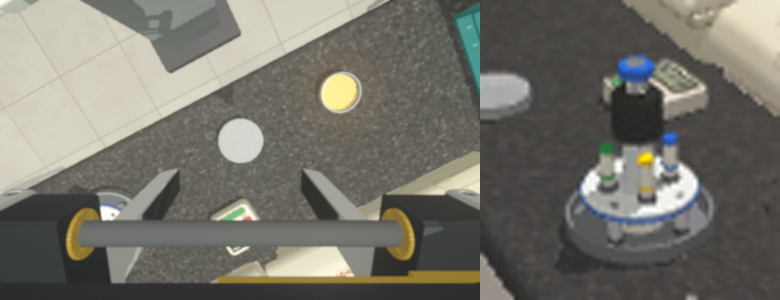

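The dispenser stands upright in its base. The dish has not moved, at (0.4373, 0.1846), and the lid is right under the gripper. Grasp the lid.

Call:
step_arm --plan '[[[0,0,-30,0,100],[0,0,-65,0,100],[0,0,-100,0,100],[0,0,-130,0,100],[0,0,-150,0,100],[0,0,-156,0,100],[0,0,-156,0,100],[0,0,-156,0,100]]]'

```text
time: 25.45
tool_pos: [0.4369, 0.0401, 0.0047]
ee_rot: [3.141, 0.002, 2.68]
wrist_force: [0.7, -0.1, 0.9]
width: 0.0938
```

Call:
step_arm --plan '[[[0,0,0,0,70],[0,0,0,0,50],[0,0,0,0,50],[0,0,0,0,50],[0,0,0,0,50],[0,0,0,0,50],[0,0,0,0,50],[0,0,0,0,50]]]'

```text
time: 26.12
tool_pos: [0.4361, 0.0405, 0.0041]
ee_rot: [3.141, 0.001, 2.681]
wrist_force: [-0.4, 1.0, 3.4]
width: 0.0606
```

Call:
step_arm --plan '[[[0,0,0,0,50],[0,0,4,0,50],[0,0,12,0,50],[0,0,25,0,50],[0,0,38,0,50],[0,0,45,0,50],[0,0,45,0,50]]]'

```text
time: 26.7
tool_pos: [0.4373, 0.0405, 0.0507]
ee_rot: [3.14, 0.004, 2.681]
wrist_force: [0.3, 0.5, -0.3]
width: 0.0611
```

Call:
step_arm --plan '[[[0,15,0,0,50],[0,40,0,0,50],[0,70,0,0,50],[0,100,0,0,50],[0,125,0,0,50],[0,140,0,0,50],[0,145,0,0,50],[0,145,0,0,50]]]'

```text
time: 27.37
tool_pos: [0.4352, 0.1862, 0.048]
ee_rot: [-3.141, -0.001, 2.683]
wrist_force: [0.1, -0.8, 0.5]
width: 0.0606
```

```bash
python3 - <<'E'
from h import *
P=[]
for i in range(8):
  f,K,T=snap("wrist"); o=robot.get_obs(); P.append(o["tool_pos"])
p=np.mean(P,0); print(p,o["width"],o["wrist_force"])
z=p[2]+.007
g=cv2.GaussianBlur(cv2.cvtColor(f,cv2.COLOR_RGB2GRAY),(3,3),0).astype(np.float32)
for zz in (z,):
  c=proj([[p[0],p[1],zz]],K,T)[0]; print(c); l=ring(f,K,T,c,40,66,zz); print("lid",l,(l[0]-p[:2])*1000)
d,K2,T2=snap("side")
u,v=proj([[.437,.185,.03]],K2,T2)[0].astype(int)
cv2.imwrite("pics/w10.png",np.hstack([f[60:360,170:470],cv2.resize(d[v-30:v+30,u-30:u+30],(300,300),interpolation=2)])[...,::-1])
E
```

```text
[0.43570137 0.18469796 0.04839668] 0.0606553989693825 [ 0.12386569  0.60873899 -0.07632945]
[321.2740045  242.95017388]
lid (array([0.43634437, 0.18370654]), np.float64(0.030691015900167293), np.int64(61), np.float64(0.0002158977659644009)) [ 0.64299738 -0.99142285]
```

The viewer is used up, so I go on by numbers. The lid is held at (0.4363, 0.1837) and the dish is at (0.4373, 0.1846), so I shift by (+1, +1) and lower.

Call:
step_arm --plan '[[[1,1,-8,0,50],[1,1,-16,0,50],[1,1,-24,0,50],[1,1,-30,0,50],[1,1,-34,0,50],[1,1,-36,0,50],[1,1,-37,0,50],[1,1,-37,0,50]]]'

```text
time: 28.48
tool_pos: [0.4367, 0.1865, 0.0114]
ee_rot: [-3.141, -0.0, 2.681]
wrist_force: [-0.3, 0.4, -0.8]
width: 0.061
```

Call:
step_arm --plan '[[[0,0,-1,0,50],[0,0,-1,0,50],[0,0,-2,0,50],[0,0,-2,0,50]]]'

```text
time: 28.82
tool_pos: [0.4369, 0.1865, 0.0097]
ee_rot: [3.141, 0.0, 2.681]
wrist_force: [-0.0, 0.2, 0.3]
width: 0.0607
```

Call:
step_arm --plan '[[[0,-1,-1,0,50],[0,-1,-1,0,50],[0,-1,-1,0,50]]]'

```text
time: 29.07
tool_pos: [0.437, 0.1858, 0.0091]
ee_rot: [3.14, 0.0, 2.681]
wrist_force: [-0.7, 1.7, 2.1]
width: 0.0605
```

Light contact at the seat height. Release and rise.

Call:
step_arm --plan '[[[0,0,0,0,70],[0,0,0,0,100],[0,0,0,0,100],[0,0,0,0,100],[0,0,0,0,100],[0,0,0,0,100],[0,0,20,0,100],[0,0,50,0,100]]]'

```text
time: 29.73
tool_pos: [0.4338, 0.1846, 0.0557]
ee_rot: [-3.136, -0.006, 2.681]
wrist_force: [0.5, 1.1, -0.2]
width: 0.0941
```

Call:
step_arm --plan '[[[0,0,30,0,100],[0,0,65,0,100],[0,0,100,0,100],[0,0,110,0,100],[0,0,110,0,100],[0,0,110,0,100]]]'

```text
time: 30.23
tool_pos: [0.4367, 0.1855, 0.168]
ee_rot: [3.142, 0.0, 2.681]
wrist_force: [0.4, 0.4, -1.1]
width: 0.0939
```

```bash
python3 - <<'E'
from h import *
P=[]
for i in range(5):
  f,K,T=snap("wrist"); o=robot.get_obs(); P.append(o["tool_pos"])
p=np.mean(P,0); print(p,o["width"],o["wrist_force"])
c=proj([[.437,.1855,.016]],K,T)[0]; print(c)
for z in (.016,.012,.020): print(z,ring(f,K,T,c,23,42,z))
# dish/agar as seen through lid
h=cv2.cvtColor(f,cv2.COLOR_RGB2HSV); m=((h[...,0]>12)&(h[...,0]<32)&(h[...,1]>30)&(h[...,2]>150)).astype(np.uint8)
s=np.zeros_like(m); u,v=c.astype(int); s[v-35:v+35,u-35:u+35]=m[v-35:v+35,u-35:u+35]
ct=max(cv2.findContours(s,0,2)[0],key=cv2.contourArea); e=cv2.minEnclosingCircle(ct); print("agar",e,onplane(e[0],K,T,.009))
t,K3,T3=snap("top"); h=cv2.cvtColor(t,cv2.COLOR_RGB2HSV)
m=np.zeros(t.shape[:2],np.uint8); m[215:247,198:232]=(h[215:247,198:232,2]>130)*255
ct=max(cv2.findContours(m,0,2)[0],key=cv2.contourArea); print("top before (213.98,231.15) r9.34; now",cv2.minEnclosingCircle(ct))
m=np.zeros(t.shape[:2],np.uint8); m[210:255,305:350]=((h[210:255,305:350,0]>100)&(h[210:255,305:350,0]<125)&(h[210:255,305:350,1]>150))*255
ct=max(cv2.findContours(m,0,2)[0],key=cv2.contourArea); print("plunger before (327,229) r3.6; now",cv2.minEnclosingCircle(ct))
E
```

```text
[0.43555096 0.18511951 0.16607686] 0.09418034828875156 [ 0.1745834  -0.42727744 -0.1280728 ]
[322.21645521 189.81895748]
0.016 (array([0.43774763, 0.18480119]), np.float64(0.030967418513584498), np.int64(72), np.float64(0.00018691728137018408))
0.012 (array([0.43848882, 0.18444605]), np.float64(0.031343799750534716), np.int64(72), np.float64(0.0001891890935182064))
0.02 (array([0.43700645, 0.18515633]), np.float64(0.030591037276634734), np.int64(72), np.float64(0.00018464546922222595))
agar ((321.629638671875, 188.74073791503906), 20.810985565185547) [[0.43697428 0.18485402 0.009     ]]
top before (213.98,231.15) r9.34; now ((218.0, 233.5), 7.632268905639648)
plunger before (327,229) r3.6; now ((328.70001220703125, 228.5), 3.7337265014648438)
```

```bash
python3 -c "
from bench import robot
print(robot.close_job())"
```

```text
the job is handed in; nothing more can be done
None
```

The job is done and handed in at about 30 s of the 72 s. I laid the lid on the worktop and stood the dispenser over the open dish. I then pressed the plunger to its stop and let it up, stood the dispenser back in its base and put the lid back on the dish. The simulator gives no verdict, so success rests on my own checks below.

- **Plunger:** the tool stopped at 0.115 m while the force rose to about 21 N, so it was on its stop. Afterwards it looked the same size and stood in the same place as before pressing.
- **Lid:** its ring fitted at (0.4377, 0.1848) with a radius of 31.0 mm at the 16 mm seated height. The dish was last measured at (0.4373, 0.1846), so the axes are within about 1 mm.
- **Dispenser:** it touched down with its feet about 4 mm up, at about (0.4655, −0.189). The side camera puts the base at (0.466, −0.189), and the picture showed it upright.
- **Gripper:** it was about 165 mm up with the fingers open and touching nothing.

**Checks that failed or disagreed:**
- An early fit of the base from the wrist camera was poor (radius 50.7 mm instead of 54 mm), so I used the side camera instead.
- The last top-camera check of the dish gave no usable result (its centre and radius were off), I think because the arm was in the way.
- I viewed all 12 pictures rather than the 8 planned, so I checked the lid's return by numbers only.
- I did not measure the bystanders again; the later pictures showed nothing disturbed.

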